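# Put a model-car battery pack on charge

## Task

Put the orange battery pack on charge: lift it out of the wooden block and slide it fully home into the leaning sleeve of the charging dock, keeping hold of it until it is all the way down rather than letting it drop in. Then push the yellow-knobbed lever on the dock over to its other end, towards your right, to switch the charger on. Leave the blue pack in its pocket and do not disturb the mug, the tape measure or the green case.

Things in the scene. Friction and masses are not known exactly. Their poses are not given: they have to be found in the camera images.
- orange_pack_centre (a point): Centre of the orange battery pack: a rigid block 46 (its x) x 25 (its y) x 130 mm (its z, up), about 0.25 kg, the same either way round about z. It stands upright and loose in one pocket of the wooden block, its top about 85 mm above the block. Grip it across its 25 mm thickness (its y) near the top, some 40 mm above this centre.
- blue_pack_centre (a point): Centre of the blue battery pack, the same in size and shape as the orange one; it stands in the other pocket and stays there.
- rack: Fixed plywood block, 85 (x) x 190 (y) x 55 mm high; origin at the centre of its underside. Two rectangular pockets 49 (x) x 28 (y) mm and 45 mm deep, open at the top, centred 45 mm to either side along its y; pocket floors 10 mm above the bench. Its packs stand with the same axes.
- sleeve: Grey sleeve with orange flared lip, fixed on the dock. Origin: centre of its inner floor, 46 mm above the bench; z runs along it out of the mouth, leaning 30 deg from vertical to the dock's -x (roughly the robot's left). Inside 48.5 (x) x 27.5 (y) mm, walls 5; straight to 70 mm from the floor, lip flares to 77 mm. Pack home: on the floor, its centre 65 mm along z, 53 mm sticking out.
- dock: Charging dock, fixed: black base plate 190 (x) x 200 (y) x 16 mm, origin on the bench under the sleeve's middle; the plate reaches from 58 mm at +y to 142 mm at -y. A grey housing 68 mm high stands behind the sleeve (+x). The lever stands 100 mm to the -y side of the sleeve, nearer the robot. The dock's x points roughly to the robot's right.
- charge_lever (a joint): Lever angle: 0 leaning to dock -x (robot's left, the way the sleeve leans, off) to 1.0 leaning to dock +x (robot's right, on), symmetrical about upright; it turns about the dock's y and stays where it is left (light friction, about 1 N at the knob).
- charge_lever_tip (a point): Centre of the yellow ball knob (26 mm diameter) on the lever; it moves on a 70 mm arc about a pivot 38 mm above the bench; the ball is about 100 mm above the bench at either end and 108 mm at the middle. Its lever block below it is 70 (x) x 50 (y) mm, its top 41 mm above the bench.
- tea_mug: White mug, 82 x 112 x 94 mm high, bystander; origin at the centre of its underside.
- tape_measure: Yellow tape measure, 64 x 70 x 36 mm, bystander; origin at the centre of its underside.
- green_case: Flat green case, 60 x 85 x 14 mm, bystander; origin at the centre of its underside.
- orange_pack: The orange pack itself; origin at the centre of its underside (65 mm below its centre), same axes. Black line near the top, white blank labels on the 46 mm wide faces; the lowest 4 mm are a black foot 3 mm narrower on every side.

How it is judged:
By the outcome, as a careful person would: the job done as asked, in the order asked, and still so for the second after the job is handed in, with the robot touching nothing.
It also fails if it takes over 48 s, if anything falls off the work surface, if the arm or the gripper's body presses on something with over 40 N, if the wrist force passes 120 N, or if a joint passes its speed limit or range.

## Robot

A 6-joint arm with a two-finger parallel gripper is mounted at the origin on a cart in front of the work surface, level with it; the furniture and walls round the work are solid. World frame = base frame: x ahead of the robot, y to its left, z up, the work surface at z = 0. Lengths are in m, angles in rad, forces in N, time in s.
With the tool pointing down it reaches from about 0.3 to 0.875 m from the base axis. Payload 6.4 kg.
Tool frame: the origin (TCP) lies at the very end of the fingers, on their centre line; the grasp point (between the pads) lies 19 mm behind it; z points along the fingers, y is the line along which they close (so a half turn about z gives the same grasp; the last joint's range is limited). The gripper opens to 85 mm and grips with 20 to 120 N. Pads are 22 mm wide; open, the fingers measure 114 mm over their backs; the gripper's body (76 mm by 85 mm) begins 54 mm behind the grasp point. The pads swing forward as they close: fully open they stand 13 mm farther back than shut.
Start: joints at [-1.413, 0.181, 1.607, -0, 1.354, -0.206], TCP at [0.205, -0.537, 0.231] pointing down, gripper open.
Joint ranges: [-2.99, 2.99], [-0.89, 2.07], [0.3, 2.58], [-1.14, 4.28], [0, 2.63], [-3.12, 3.12]. Speed limits (rad/s): [2.57, 2.57, 3.01, 3.14, 3.14, 3.14].

## Interface

Orientations are given as a unit quaternion [w, x, y, z].
In Python, from bench import telemetry, camera, ctrl, spotter gives the robot as it stands.
- The arm moves only by the tool send_rows, never from a script. Its argument "series" is a list of rows, each a list of 3 entries, a list of its own where there are three numbers: the turn, a rotation vector about the world's x, y, z in degrees, then the shift along the world's x, y, z in mm, then the closure, from -1 (fully open) to 1 (shut), so that 0 is half open. In form: [[[rx, ry, rz], [dx, dy, dz], gripper], ...]. A call has 1 to 10 rows; each row is the pose to reach, as a shift and turn from the pose commanded when the call began; what a row does not reach only later rows make up. A row lasts 1/8 s, in which the tool goes at most 62.5 mm and 10.7 degrees, less where a joint would pass 70% of its speed; a pose out of reach is approached as far as the arm can. A call with a gripper value outside its range is refused whole. The fingers move at their own pace and stop on an object; the grip force is fixed at half the most. Time passes only in rows, so rows that repeat a pose let the fingers close. It gives the time, the measured TCP pose, the force, the opening and the grip force at its end, in the units of the state.
- telemetry.get_obs(): the state, without advancing time (a new reading comes with each control period).
- camera(name): name is "side" or "top"; returns a dict with "pixels" (420x560x3 uint8, red, green, blue), "camera_matrix" (3x3 intrinsics, pixels), "xyz" and "orientation" of the camera in the world. Camera axes: x right, y up, looking along -z (the intrinsics and any distortion apply to the point x, -y, -z); pixel columns grow to the right and rows downward; lengths in m; the calibration is good to about 2 mm. A picture is of the moment at which its call begins. There is no depth.
- ctrl.hand_in(): hands the job in; it is judged then, once.
Trained networks look in the newest picture that a camera, given by its name, has taken for a name from the list of things; names that differ only in an ending like _2 or _b are one class to them, and where a whole thing is asked for, a point or a joint stands for the part that bears it (a point fixed in the world has none). Each returns a list of dicts, best first, with "conf" (0 to 1); they miss things now and then, are a little off and sometimes report something else, mostly with a low value. They report only what shows in the picture. A call takes as long as a camera call.
- spotter.boxes_of(thing, camera): "xyz" ([x, y, z] in m, in world coordinates, good to about 4 mm: the middle of the surface that is visible of it).
- spotter.landmark_of(thing, camera): "xyz" ([x, y, z] in m, in world coordinates, good to about 4 mm: a listed point, or the origin of a listed thing).
The state is a dict: "time_s": time; "q": joint angles; "dq": joint speeds; "joint_efforts": joint torques, N m; "eef_pos": TCP position; "eef_rot": TCP orientation; "wrist_force": force on the tool from outside, world axes, zero at the start; "torque": the same for the moment, N m; "opening": opening from 0.0 (shut) to 1.0 (fully open); "grasp_force": force on a finger pad.
Only numpy, scipy, OpenCV 4.12 (cv2) and the standard library are available. Lean on these libraries where they do the work, as an engineer would, in place of code of your own. Each camera call takes 0.05 s, during which the arm holds its last target. There are 200 camera calls.

## Working session

There is one attempt and no reset: what is moved stays moved. The work goes in short steps, Python scripts to look and compute and a tool call to move; the robot and the scene stay as the last step left them, time stands still between calls to the robot, and variables do not carry over. Pictures are saved under pics/ and viewed, at most 10 in all, crops included, and the job is handed in when it is done.

Besides the shell and the picture viewer there is one more tool, called after "Emit:" as name(argument=value, ...), one argument or row to a line, values as JSON. send_rows: Moves the arm, as the interface text tells. Its arguments: {"type":"object","properties":{"series":{"type":"array","items":{"type":"array"}}},"required":["series"]}

```bash
ls; mkdir -p pics
python3 - <<'E'
from bench import telemetry, camera, ctrl, spotter
import cv2,numpy as np
for c in ["side","top"]:
    im=camera(c); cv2.imwrite(f"pics/{c}0.png",im["pixels"][:,:,::-1])
    print(c,np.round(im["camera_matrix"],1).tolist(),np.round(im["xyz"],3),np.round(im["orientation"],4),[k for k in im])
    for t in ["orange_pack_centre","blue_pack_centre","rack","sleeve","dock","charge_lever_tip","tea_mug","tape_measure","green_case","orange_pack"]:
        r=spotter.landmark_of(t,c); print(t,[(np.round(d["xyz"],4).tolist(),round(d["conf"],2),[k for k in d if k not in("xyz","conf")]) for d in r[:2]])
o=telemetry.get_obs(); print(o)
E
```

```text
pics
side [[400.2, 0.0, 279.6], [0.0, 400.2, 213.2], [0.0, 0.0, 1.0]] [ 0.63  -0.896  0.722] [0.8924 0.4494 0.0097 0.0405] ['pixels', 'camera_matrix', 'xyz', 'orientation']
orange_pack_centre [([0.6058, 0.2051, 0.0768], 0.59, [])]
blue_pack_centre [([0.5197, 0.176, 0.0759], 0.52, []), ([0.5643, 0.193, -0.0], 0.52, [])]
rack [([0.5675, 0.1929, -0.0003], 0.69, [])]
sleeve []
dock [([0.6133, -0.1354, -0.0012], 0.88, [])]
charge_lever_tip [([0.5113, -0.0907, 0.1056], 0.63, [])]
tea_mug [([0.7589, 0.1013, -0.0003], 0.57, [])]
tape_measure [([0.4031, 0.051, -0.0003], 0.71, [])]
green_case [([0.5102, -0.3868, 0.0002], 0.77, [])]
orange_pack [([0.604, 0.2058, 0.0096], 0.56, [])]
top [[390.4, 0.0, 278.4], [0.0, 390.4, 214.9], [0.0, 0.0, 1.0]] [ 0.414 -0.064  1.087] [-0.702  -0.0588  0.0578  0.7074] ['pixels', 'camera_matrix', 'xyz', 'orientation']
orange_pack_centre [([0.6041, 0.2056, 0.0745], 0.7, []), ([0.5125, -0.0919, 0.0973], 0.37, [])]
blue_pack_centre [([0.5253, 0.1725, 0.0796], 0.78, [])]
rack [([0.5644, 0.1914, -0.0016], 0.75, [])]
sleeve [([0.6185, -0.156, 0.0476], 0.72, []), ([0.60
[... 356 characters left out ...]
1], 0.92, [])]
{'time_s': 1.1, 'q': array([-1.41334012e+00,  1.80792250e-01,  1.60697283e+00,  5.02787499e-05,
        1.35380382e+00, -2.06290015e-01]), 'dq': array([-0.00050694, -0.00135779, -0.00096441, -0.00033589,  0.00057072,
        0.00062598]), 'joint_efforts': array([ 3.87629843e-04, -4.44856775e+01, -3.51680660e+01, -4.26787083e-04,
        7.50663057e-04, -2.62631124e-05]), 'eef_pos': array([ 0.20461378, -0.53739468,  0.23130597]), 'eef_rot': array([1.24721413e-05, 9.83507604e-01, 1.80866782e-01, 2.42526331e-05]), 'wrist_force': array([ 0.11732676, -0.33984403,  0.70717837]), 'torque': array([0.0075181 , 0.01728261, 0.02435606]), 'grasp_force': 0.0, 'opening': 0.9996345630333402}
```

View pics/side0.png

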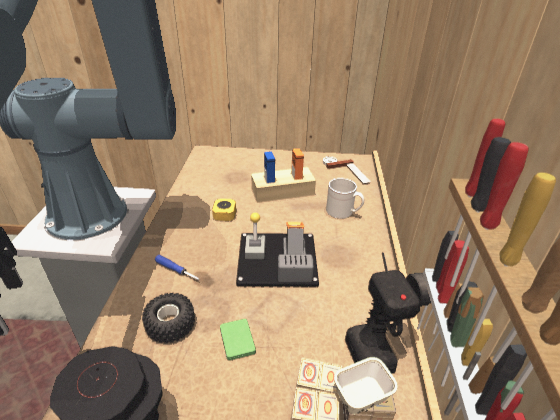

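View pics/top0.png

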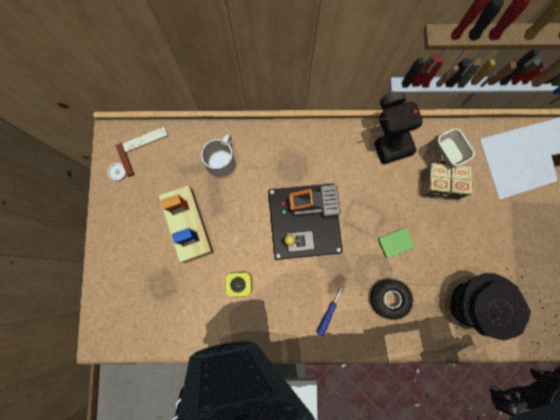

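Side view: blue pack (269,166), orange pack (298,163), sleeve lip (294,225), knob (255,216). Top view: rack (185,222), sleeve lip (301,200), knob (290,240), and the mug at (218,157), clear of the orange pack. Next I rectify the dock, rack and lip planes for accurate poses.

```bash
cat > h.py <<'E'
import numpy as np, cv2
from scipy.spatial.transform import Rotation as R
def cam(im):
    w,x,y,z=im["orientation"]; Rm=R.from_quat([x,y,z,w]).as_matrix()@np.diag([1,-1,-1])
    K=np.array(im["camera_matrix"]); return K,Rm,np.array(im["xyz"])
def proj(im,P):
    K,Rm,t=cam(im); p=(np.atleast_2d(P)-t)@Rm@K.T; return p[:,:2]/p[:,2:]
def rect(im,o,ex,ey,w,h,s):
    """patch: pixel (u,v) <-> o+ex*(u-w/2)/s*1e-3.. s px per mm, v down = -ey"""
    c=np.float32([[0,0],[w,0],[w,h],[0,h]])
    P=[o+ex*(u-w/2)/s/1e3-ey*(v-h/2)/s/1e3 for u,v in c]
    M=cv2.getPerspectiveTransform(np.float32(proj(im,P)),c)
    return cv2.warpPerspective(im["pixels"][:,:,::-1],M,(w,h),flags=cv2.INTER_CUBIC)
E
python3 - <<'E'
from h import *
from bench import camera
import pickle
ims={c:camera(c) for c in ("side","top")}; pickle.dump(ims,open("ims.pkl","wb"))
ex=np.array([0,-1.,0]);ey=np.array([1.,0,0]);z=np.array([0,0,1.])
zs=np.cos(np.pi/6)*z-np.sin(np.pi/6)*ex; xs=np.cos(np.pi/6)*ex+np.sin(np.pi/6)*z
rows=[]
for c in ims:
    im=ims[c]
    a=rect(im,np.array([.575,-.134,.016]),ex,ey,260,260,1.)
    b=rect(im,np.array([.566,.192,.055]),ex,ey,260,260,1.)
    m=rect(im,np.array([.616,-.156,.046])+.077*zs,xs,ey,260,260,2.)
    rows.append(np.hstack([a,b,m]))
cv2.imwrite("pics/r.png",np.vstack(rows))
E
```

```text
(no output)
```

View pics/r.png

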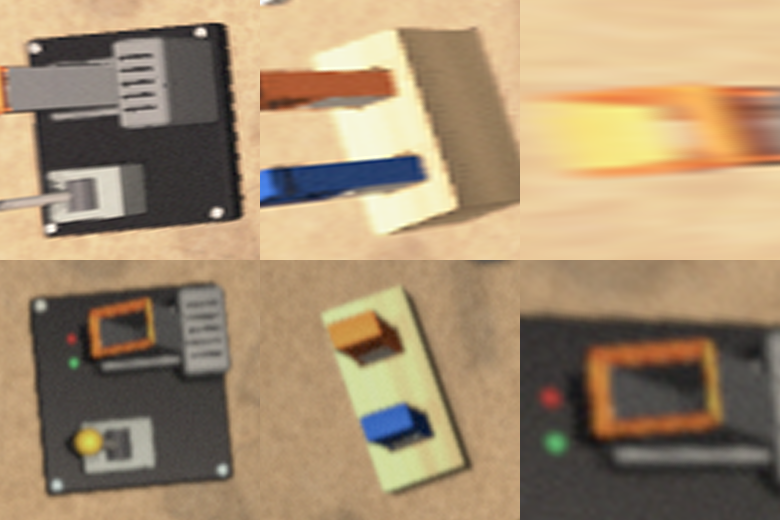

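```bash
cat > fit.py <<'E'
from h import *
import pickle
from scipy.optimize import minimize
from scipy.ndimage import map_coordinates
ims=pickle.load(open("ims.pkl","rb"))
def gray(im): return cv2.GaussianBlur(cv2.cvtColor(im["pixels"],cv2.COLOR_RGB2GRAY).astype(float),(0,0),.8)
def score(p,im,g,rectf,edges,sgn,d=.002):
    c,s=np.cos(p[2]),np.sin(p[2]); T=np.array([[c,-s],[s,c]]); x0,x1,y0,y1,z=rectf
    C=np.array([[x0,y0],[x1,y0],[x1,y1],[x0,y1]]); tot=0
    for e in edges:
        a,b=C[e],C[(e+1)%4]; n=np.array([(b-a)[1],-(b-a)[0]]);n/=np.linalg.norm(n)
        L=a+np.linspace(.06,.94,60)[:,None]*(b-a); v=[]
        for k in (d,-d):
            W=(L+k*n)@T.T+p[:2]; q=proj(im,np.c_[W,np.full(60,z)])
            v.append(map_coordinates(g,q[:,::-1].T,order=1))
        tot+=np.mean(v[0]-v[1])*sgn
    return -tot
for name,p0,rf,sg,ed in [("dock",[.615,-.134,np.radians(-85.7)],(-.095,.095,-.142,.058,.016),1,{"top":[0,1,2,3],"side":[0,2,3]}),
    ("rack",[.566,.192,np.radians(-160)],(-.0425,.0425,-.095,.095,.055),-1,{"top":[0,1,2,3],"side":[0,1,2,3]})]:
    if name=="rack": p0[2]=np.radians(20)
    for cs in (["top"],["side"],["top","side"]):
        G={c:gray(ims[c]) for c in cs}
        def f(u):
            p=np.array(p0)+np.array(u)*[.005,.005,.05]
            return sum(score(p,ims[c],G[c],rf,ed[c],sg) for c in cs)
        best=min((minimize(f,s0,method="Nelder-Mead",options=dict(xatol=.01,fatol=.01)) for s0 in np.vstack([np.zeros(3),np.random.RandomState(0).randn(8,3)])),key=lambda r:r.fun)
        p=np.array(p0)+best.x*[.005,.005,.05]; print(name,cs,np.round(p[:2],4),round(np.degrees(p[2]),2),round(best.fun,1))
E
python3 fit.py
```

```text
dock ['top'] [ 0.6182 -0.1308] -84.83 -158.1
dock ['side'] [ 0.6168 -0.1287] -84.72 -200.1
dock ['top', 'side'] [ 0.6173 -0.1306] -84.8 -351.7
rack ['top'] [0.5646 0.2014] 17.05 -17.8
rack ['side'] [0.5758 0.2525] 5.37 -90.6
rack ['top', 'side'] [0.5794 0.2142] 5.29 -61.5
```

```bash
sed -i 's/np.radians(20)/np.radians(-70.7)/' fit.py; python3 fit.py | grep rack
python3 - <<'E'
from h import *
import pickle
ims=pickle.load(open("ims.pkl","rb")); im=ims["top"]
a=np.radians(-84.8);ex=np.array([np.cos(a),np.sin(a),0]);ey=np.array([-ex[1],ex[0],0]);z=np.array([0,0,1.])
zs=np.cos(np.pi/6)*z-.5*ex; xs=np.cos(np.pi/6)*ex+.5*z
O=np.array([.6173,-.1308,0])
for off in (.02,):
  o=O+off*ex+.046*z+.077*zs
  p=rect(im,o,xs,ey,320,320,3.)
  h=cv2.cvtColor(p,cv2.COLOR_BGR2HSV); m=((h[...,0]<22)&(h[...,1]>130)&(h[...,2]>110)).astype(np.uint8)
  n,l,st,ce=cv2.connectedComponentsWithStats(m); i=1+st[1:,4].argmax(); x,y,w,hh,_=st[i]
  print("outer rect", "centre mm",((x+w/2-160)/3,-(y+hh/2-160)/3),"size",w/3,hh/3)
  r=cv2.minAreaRect(np.argwhere(l==i)[:,::-1].astype(np.float32));print(r)
  cv2.rectangle(p,(160-73,160-41),(160+73,160+41),(0,255,0),1)
  cv2.imwrite("pics/lip.png",p)
# orange pack top in both
b=[]
for c in ims:
  b.append(rect(ims[c],np.array([.606,.206,.140]),ey*0+np.array([0,-1.,0]),np.array([1.,0,0]),320,320,3.))
cv2.imwrite("pics/m.png",np.hstack([p]+b)[:, :])
E
```

```text
rack ['top'] [0.5677 0.1903] -70.47 -140.9
rack ['side'] [0.5649 0.1953] -70.46 -98.2
rack ['top', 'side'] [0.5671 0.1907] -70.52 -221.7
outer rect centre mm (np.float64(7.833333333333333), np.float64(0.3333333333333333)) size 65.66666666666667 45.333333333333336
((182.99996948242188, 158.49996948242188), (195.99996948242188, 134.99996948242188), -0.0)
```

```bash
python3 -c "
import cv2;m=cv2.imread('pics/m.png');cv2.imwrite('pics/m2.png',cv2.resize(m,(800,267),interpolation=cv2.INTER_AREA))"
```

```text
(no output)
```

View pics/m2.png

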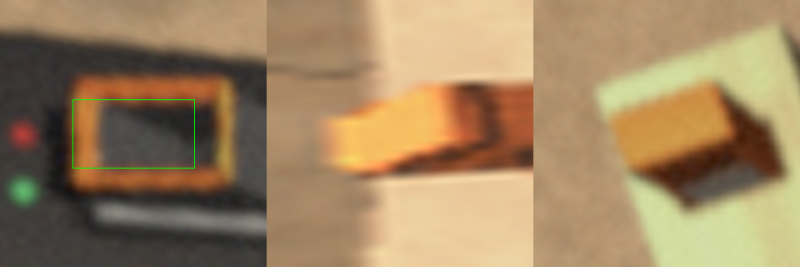

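Top-view lip centre sits about 7 mm further along +x than I assumed; the dock fit is (0.617, -0.131) with yaw -84.8°, and the rack (0.567, 0.191) with yaw -70.5°. Moving above the orange pack now.

Emit:
send_rows(
  series=[
    [[0,0,5.5],[25,47,15],-1],
    [[0,0,11],[50,93,30],-1],
    [[0,0,16.5],[75,140,45],-1],
    [[0,0,22],[100,186,60],-1],
    [[0,0,27.5],[125,232,60],-1],
    [[0,0,33],[150,279,60],-1],
    [[0,0,38.5],[175,325,60],-1],
    [[0,0,44],[201,372,60],-1],
    [[0,0,44],[201,372,60],-1],
  ],
)

```text
time_s: 2.33
eef_pos: [0.4067, -0.1624, 0.2915]
eef_rot: [0.0, 0.842, 0.539, 0.0]
wrist_force: [-1.1, -0.6, 0.7]
opening: 1.0
grasp_force: 0.0
```

Emit:
send_rows(
  series=[
    [[0,0,5.5],[25,47,0],-1],
    [[0,0,11],[50,93,0],-1],
    [[0,0,16.5],[75,140,0],-1],
    [[0,0,22],[100,186,0],-1],
    [[0,0,27.5],[125,232,0],-1],
    [[0,0,33],[150,279,0],-1],
    [[0,0,38.5],[175,325,-10],-1],
    [[0,0,44.7],[201,372,-30],-1],
    [[0,0,44.7],[201,372,-30],-1],
  ],
)

```text
time_s: 3.45
eef_pos: [0.6065, 0.2081, 0.2574]
eef_rot: [-0.002, 0.576, 0.818, -0.002]
wrist_force: [-0.4, 0.4, -0.2]
opening: 1.0
grasp_force: 0.0
```

```bash
cat > pk.py <<'E'
from h import *
from bench import telemetry,camera,spotter
import sys
o=telemetry.get_obs(); w,x,y,z=o["eef_rot"]; T=R.from_quat([x,y,z,w]).as_matrix()
print("t",o["time_s"],"q",np.round(o["q"],3),"tcp",np.round(o["eef_pos"],4),"toolz",np.round(T[:,2],3),"tooly",np.round(T[:,1],4),"yaw_y",np.degrees(np.arctan2(T[1,1],T[0,1])),"F",np.round(o["wrist_force"],1),"open",round(o["opening"],3),"g",o["grasp_force"])
E
cat > lip.py <<'E'
from h import *
import pickle
from scipy.optimize import minimize
ims=pickle.load(open("ims.pkl","rb"))
a=np.radians(-84.8);ex=np.array([np.cos(a),np.sin(a),0]);ey=np.array([-ex[1],ex[0],0]);z=np.array([0,0,1.])
zs=np.cos(np.pi/6)*z-.5*ex; xs=np.cos(np.pi/6)*ex+.5*z
D=np.array([.6173,-.1308,0])
S=4
def hullmask(pts):
    m=np.zeros((420*S,560*S),np.uint8); cv2.fillConvexPoly(m,cv2.convexHull(np.round((pts+.5)*S).astype(np.int32)),1); return m
def corners(o,fl):
    P=[]
    for s,hx,hy in ((.070,.02925,.01875),(.077,.02925+fl,.01875+fl)):
        P+= [o+s*zs+i*hx*xs+j*hy*ey for i in(-1,1) for j in(-1,1)]
    return np.array(P)
def omask(c):
    im=cv2.resize(ims[c]["pixels"],None,fx=S,fy=S,interpolation=cv2.INTER_CUBIC)
    h=cv2.cvtColor(im,cv2.COLOR_RGB2HSV); m=((h[...,0]<22)&(h[...,1]>140)&(h[...,2]>120)).astype(np.uint8)
    w=proj(ims[c],D+.1*z)[0]*S; r=np.zeros_like(m); x,y=int(w[0]),int(w[1]); r[y-22*S:y+22*S,x-35*S:x+35*S]=1; m&=r
    n,l,st,_=cv2.connectedComponentsWithStats(m); i=1+st[1:,4].argmax(); q=np.argwhere(l==i)[:,::-1]
    return hullmask(q/S), q.min(0)/S,q.max(0)/S
for cs in (["top"],["side"],["top","side"]):
    M={c:omask(c) for c in cs}
    def f(u):
        o=D+u[0]*.01*ex+u[1]*.01*ey+.046*z; return sum(1-(lambda h:(h&M[c][0]).sum()/(h|M[c][0]).sum())(hullmask(proj(ims[c],corners(o,u[2]*.001)))) for c in cs)
    b=min((minimize(f,[i,j,4],method="Nelder-Mead",options=dict(initial_simplex=[[i,j,4],[i+.4,j,4],[i,j+.4,4],[i,j,6]])) for i in(2,2.6) for j in (0,.2)),key=lambda r:r.fun)
    print(cs,"ex,ey mm",b.x[:2]*10,"flare",b.x[2],b.fun,[(M[c][1],M[c][2]) for c in cs])
E
python3 lip.py; python3 pk.py
python3 - <<'E'
from bench import *
from bench import camera,spotter
import numpy as np,cv2
for c in("top","side"):
    im=camera(c); cv2.imwrite(f"pics/{c}1.png",im["pixels"][:,:,::-1])
    for t in("orange_pack_centre","orange_pack"): print(c,t,[(np.round(d["xyz"],4).tolist(),round(d["conf"],2)) for d in spotter.landmark_of(t,c)[:2]])
a=cv2.imread("pics/side1.png")[100:250,200:400];b=cv2.imread("pics/top1.png")[130:280,100:300]
cv2.imwrite("pics/c1.png",cv2.resize(np.hstack([a,b]),(800,300),interpolation=cv2.INTER_CUBIC))
E
```

```text
['top'] ex,ey mm [2.72913534e+01 1.20344968e-02] flare 3.104880057240597 0.0336425090394592 [(array([289.5, 189. ]), array([312.5, 209.5]))]
['side'] ex,ey mm [24.26647202  0.48694781] flare 1.4283288561194938 0.06597222222222221 [(array([286.5 , 222.25]), array([303.75, 228.25]))]
['top', 'side'] ex,ey mm [25.22589065  0.41646225] flare 2.0374772831673695 0.17182671913264924 [(array([289.5, 189. ]), array([312.5, 209.5])), (array([286.5 , 222.25]), array([303.75, 228.25]))]
t 3.45 q [ 0.146  0.31   1.396  0.     1.44  -0.198] tcp [0.6065 0.2081 0.2574] toolz [-0.005 -0.001 -1.   ] tooly [ 0.9415  0.3371 -0.0052] yaw_y 19.70118227151558 F [-0.4  0.4 -0.2] open 1.0 g 0.0
top orange_pack_centre [([0.6055, 0.2047, 0.0753], 0.62)]
top orange_pack []
side orange_pack_centre [([0.6052, 0.2076, 0.0722], 0.75)]
side orange_pack [([0.6053, 0.2059, 0.0085], 0.59)]
```

View pics/c1.png

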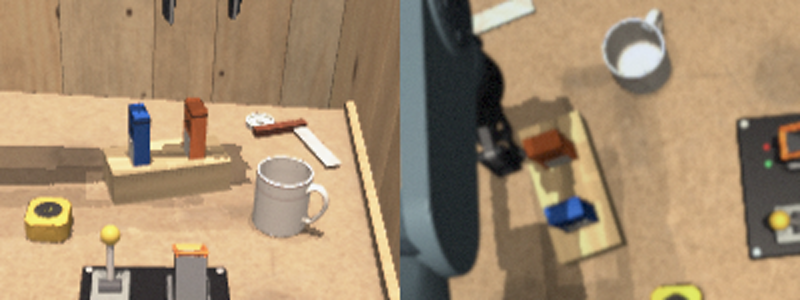

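The open fingers straddle the orange pack evenly, at (170,10) and (235,10) in the crop, with the pack at (197,130); the mug and blue pack are clear. Descending.

Emit:
send_rows(
  series=[
    [[0,0,0],[-1,0,-45],-1],
    [[0,0,0],[-1,0,-90],-1],
    [[0,0,0],[-1,0,-120],-1],
    [[0,0,0],[-1,0,-145],-1],
    [[0,0,0],[-1,0,-165],-1],
    [[0,0,0],[-1,0,-165],-1],
    [[0,0,0],[-1,0,-165],-1],
  ],
)

```text
time_s: 4.62
eef_pos: [0.6065, 0.2065, 0.0977]
eef_rot: [0.001, 0.577, 0.817, 0.001]
wrist_force: [0.2, 0.5, -0.6]
opening: 1.001
grasp_force: 0.0
```

Emit:
send_rows(
  series=[
    [[0,0,0],[0,0,0],1],
    [[0,0,0],[0,0,0],1],
    [[0,0,0],[0,0,0],1],
    [[0,0,0],[0,0,0],1],
    [[0,0,0],[0,0,0],1],
    [[0,0,0],[0,0,0],1],
    [[0,0,0],[0,0,0],1],
    [[0,0,0],[0,0,0],1],
  ],
)

```text
time_s: 5.62
eef_pos: [0.606, 0.2067, 0.0967]
eef_rot: [0.0, 0.577, 0.817, 0.0]
wrist_force: [-0.5, -0.2, 5.0]
opening: 0.284
grasp_force: 59.5
```

```bash
python3 pk.py
```

```text
t 5.625 q [ 0.144  0.462  1.533  0.     1.145 -0.197] tcp [0.606  0.2067 0.0967] toolz [ 0.001  0.    -1.   ] tooly [9.424e-01 3.345e-01 8.000e-04] yaw_y 19.543446688925613 F [-0.5 -0.2  5. ] open 0.284 g 59.4823032617569
```

Emit:
send_rows(
  series=[
    [[0,0,0],[0,0,15],1],
    [[0,0,0],[0,0,35],1],
    [[0,0,0],[0,0,60],1],
    [[0,0,0],[0,0,95],1],
    [[0,0,0],[0,0,135],1],
    [[0,0,0],[0,0,180],1],
    [[0,0,0],[0,0,210],1],
    [[0,0,0],[0,0,210],1],
  ],
)

```text
time_s: 6.62
eef_pos: [0.6067, 0.2068, 0.3106]
eef_rot: [0.002, 0.577, 0.817, 0.002]
wrist_force: [-0.7, -0.1, -1.9]
opening: 0.286
grasp_force: 60.2
```

```bash
python3 pk.py
python3 - <<'E'
import numpy as np
from scipy.spatial.transform import Rotation as R
a=np.radians(-84.8);ex=np.array([np.cos(a),np.sin(a),0]);ey=np.array([-ex[1],ex[0],0]);z=np.array([0,0,1.])
zs=np.cos(np.pi/6)*z-.5*ex
for off in (.0245,.026,.0273):
  o=np.array([.6173,-.1308,.046])+off*ex+.0002*ey
  print(off,"sleeve",o,"TCP home",o+.086*zs,"TCP pack-bottom@s=100",o+.186*zs)
print("zs",zs,"ex",ex,"ey",ey)
r=R.from_rotvec(-np.pi/6*ey)*R.from_euler('z',5.2-19.54,degrees=True)
print("turn deg",np.degrees(r.as_rotvec()))
E
```

```text
t 6.625 q [ 0.144  0.271  1.34  -0.     1.524 -0.197] tcp [0.6067 0.2068 0.3106] toolz [ 0.006  0.001 -1.   ] tooly [0.9423 0.3346 0.0063] yaw_y 19.54862955865494 F [-0.7 -0.1 -1.9] open 0.286 g 60.17142176628113
0.0245 sleeve [ 0.61971968 -0.15518104  0.046     ] TCP home [ 0.61582247 -0.11235801  0.12047818] TCP pack-bottom@s=100 [ 0.61129085 -0.06256379  0.20708073]
0.026 sleeve [ 0.61985562 -0.15667487  0.046     ] TCP home [ 0.61595842 -0.11385184  0.12047818] TCP pack-bottom@s=100 [ 0.61142679 -0.06405762  0.20708073]
0.0273 sleeve [ 0.61997345 -0.15796952  0.046     ] TCP home [ 0.61607625 -0.11514649  0.12047818] TCP pack-bottom@s=100 [ 0.61154462 -0.06535227  0.20708073]
zs [-0.04531629  0.4979422   0.8660254 ] ex [ 0.09063258 -0.9958844   0.        ] ey [0.9958844  0.09063258 0.        ]
turn deg [-29.37874134  -6.44321079 -14.01020072]
```

Emit:
send_rows(
  series=[
    [[0,0,0],[0,-25,0],1],
    [[-3.3,-0.7,-1.6],[1,-60,0],1],
    [[-7.4,-1.6,-3.5],[1,-100,0],1],
    [[-11,-2.4,-5.3],[2,-140,0],1],
    [[-15,-3.2,-7],[2,-180,0],1],
    [[-19,-4.2,-9.1],[3,-215,-10],1],
    [[-23,-5.1,-11],[3,-240,-30],1],
    [[-26.5,-5.8,-12.6],[4,-256,-55],1],
    [[-29.4,-6.4,-14],[4,-256,-73],1],
    [[-29.4,-6.4,-14],[4,-256,-73],1],
  ],
)

```text
time_s: 7.88
eef_pos: [0.607, -0.0486, 0.2288]
eef_rot: [0.188, 0.65, 0.715, -0.177]
wrist_force: [1.1, -0.1, -0.9]
opening: 0.288
grasp_force: 59.9
```

Emit:
send_rows(
  series=[
    [[0,0,0],[0,0,0],1],
    [[0,0,0],[0,0,0],1],
  ],
)

```text
time_s: 8.12
eef_pos: [0.6102, -0.0495, 0.2346]
eef_rot: [0.191, 0.651, 0.713, -0.174]
wrist_force: [-0.0, 0.1, -2.2]
opening: 0.286
grasp_force: 59.9
```

```bash
python3 pk.py
python3 - <<'E'
from h import *
from bench import camera,spotter
import pickle
I={}
for c in("top","side"):
    im=camera(c); I[c]=im
    for t in("orange_pack_centre","orange_pack","sleeve","blue_pack_centre"): print(c,t,[(np.round(d["xyz"],4).tolist(),round(d["conf"],2)) for d in spotter.landmark_of(t,c)[:2]])
pickle.dump(I,open("ims2.pkl","wb"))
a=I["side"]["pixels"][140:290,205:355,::-1];b=I["top"]["pixels"][130:280,220:370,::-1]
cv2.imwrite("pics/c2.png",cv2.resize(np.hstack([a,b]),(800,400),interpolation=cv2.INTER_CUBIC))
E
```

```text
t 8.125 q [-0.014  0.283  1.565 -0.546  1.278  0.052] tcp [ 0.6102 -0.0495  0.2346] toolz [ 0.046 -0.498 -0.866] tooly [0.9959 0.0907 0.0011] yaw_y 5.204580285376986 F [-0.   0.1 -2.2] open 0.286 g 59.94521677494049
top orange_pack_centre [([0.616, -0.1524, 0.0481], 0.72), ([0.6095, -0.0602, 0.219], 0.63)]
top orange_pack [([0.6152, -0.0907, 0.1624], 0.88)]
top sleeve [([0.6171, -0.1573, 0.047], 0.68)]
top blue_pack_centre []
side orange_pack_centre [([0.6095, -0.0607, 0.217], 0.87)]
side orange_pack [([0.6174, -0.0959, 0.16], 0.9), ([0.5128, -0.0899, 0.103], 0.57)]
side sleeve [([0.6189, -0.152, 0.0418], 0.91)]
side blue_pack_centre [([0.5166, 0.178, 0.0771], 0.9)]
```

View pics/c2.png

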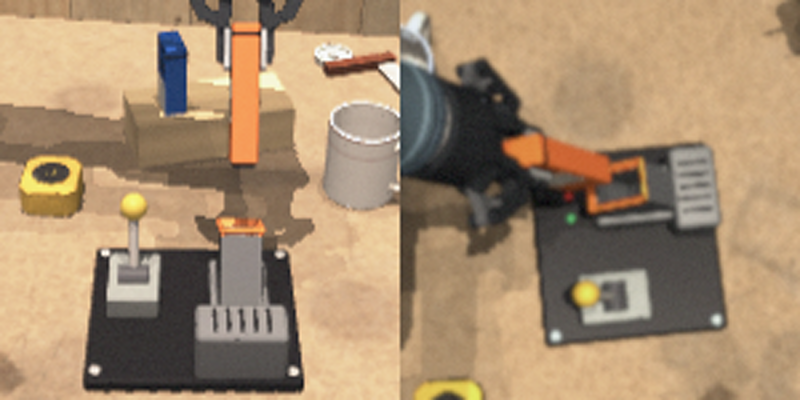

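```bash
cat > pack.py <<'E'
from h import *
import pickle
from scipy.optimize import minimize
ims=pickle.load(open("ims2.pkl","rb"))
a=np.radians(-84.8);ex=np.array([np.cos(a),np.sin(a),0]);ey=np.array([-ex[1],ex[0],0]);z=np.array([0,0,1.])
zs=np.cos(np.pi/6)*z-.5*ex; xs=np.cos(np.pi/6)*ex+.5*z
B0=np.array([.6102,-.0495,.2346])-.0867*zs
S=4
def hm(pts):
    m=np.zeros((420*S,560*S),np.uint8); cv2.fillConvexPoly(m,cv2.convexHull(np.round((pts+.5)*S).astype(np.int32)),1); return m
def pk(o): return np.array([o+s*zs+i*.023*xs+j*.0125*ey for s in(.004,.130) for i in(-1,1) for j in(-1,1)])
M={}
for c in ims:
    im=cv2.resize(ims[c]["pixels"],None,fx=S,fy=S,interpolation=cv2.INTER_CUBIC)
    h=cv2.cvtColor(im,cv2.COLOR_RGB2HSV); m=((h[...,0]<15)&(h[...,1]>140)&(h[...,2]>90)).astype(np.uint8)
    reg=cv2.dilate(hm(proj(ims[c],pk(B0))),np.ones((5*S,5*S),np.uint8)); m&=reg
    if c=="top": # drop lip
        L=np.array([.6199,-.1567,.046]); m&=1-cv2.dilate(hm(proj(ims[c],[L+s*zs+i*.0325*xs+j*.022*ey for s in(.07,.077) for i in(-1,1) for j in(-1,1)])),np.ones((3*S,3*S),np.uint8))
    n,l,st,_=cv2.connectedComponentsWithStats(m); i=1+st[1:,4].argmax(); q=np.argwhere(l==i)[:,::-1]; M[c]=hm(q/S)
    M[c+"k"]=np.ones_like(m) if c=="side" else 1-cv2.dilate(hm(proj(ims[c],[L+s*zs+i*.0325*xs+j*.022*ey for s in(.07,.077) for i in(-1,1) for j in(-1,1)])),np.ones((3*S,3*S),np.uint8))
for cs in (["top"],["side"],["top","side"]):
    def f(u):
        t=0
        for c in cs:
            h=hm(proj(ims[c],pk(B0+u[0]*.01*xs+u[1]*.01*ey)))&M[c+"k"]; m=M[c]&M[c+"k"]; t+=1-(h&m).sum()/(h|m).sum()
        return t
    b=min((minimize(f,[i,j],method="Nelder-Mead",options=dict(initial_simplex=[[i,j],[i+.4,j],[i,j+.4]])) for i in(-.2,.2) for j in (-.2,.2)),key=lambda r:r.fun)
    print(cs,"xs,ey mm",b.x*10,b.fun)
    o=B0+b.x[0]*.01*xs+b.x[1]*.01*ey; o-=zs*((o[2]-.046)/zs[2]); d=o-np.array([.6173,-.1308,.046]); print("  axis hits floor plane at ex,ey mm",d@ex*1e3,d@ey*1e3)
E
python3 pack.py
```

```text
['top'] xs,ey mm [14.90234375  2.2265625 ] 0.3471431583386042
  axis hits floor plane at ex,ey mm 44.48711219351846 2.524212039906067
['side'] xs,ey mm [-20.05859375   3.5546875 ] 0.10457380457380461
  axis hits floor plane at ex,ey mm 4.117698840025072 3.8523370399060215
['top', 'side'] xs,ey mm [9.59375 1.3125 ] 0.5011501508191619
  axis hits floor plane at ex,ey mm 38.35727613235674 1.6101495399060197
```

```bash
cat > ov.py <<'E'
from h import *
import pickle,sys
a=np.radians(-84.8);ex=np.array([np.cos(a),np.sin(a),0]);ey=np.array([-ex[1],ex[0],0]);z=np.array([0,0,1.])
zs=np.cos(np.pi/6)*z-.5*ex; xs=np.cos(np.pi/6)*ex+.5*z
D=np.array([.6173,-.1308,.046])
def box(o,hx,hy,s0,s1): return np.array([o+s*zs+i*hx*xs+j*hy*ey for s in(s0,s1) for i,j in((-1,-1),(1,-1),(1,1),(-1,1))])
def draw(im,ctr,half,S,items):
    u0=np.round(proj(im,ctr)[0]-half).astype(int); n=2*half
    p=cv2.resize(im["pixels"][u0[1]:u0[1]+n,u0[0]:u0[0]+n,::-1],None,fx=S,fy=S,interpolation=cv2.INTER_CUBIC)
    for P,col in items:
        q=np.round((proj(im,P)-u0+.5)*S).astype(int)
        for i in range(4):
            for e in((i,(i+1)%4),(4+i,4+(i+1)%4),(i,4+i)): cv2.line(p,tuple(map(int,q[e[0]])),tuple(map(int,q[e[1]])),col,1)
    return p
E
python3 - <<'E'
from ov import *
ims=pickle.load(open("ims2.pkl","rb"))
B=np.array([.6102,-.0495,.2346])-.0867*zs
it=[(box(B,.023,.0125,.004,.13),(255,255,0)),(box(D+.026*ex,.02925,.01875,0,.07),(0,255,0)),(box(D+.026*ex,.0325,.022,.07,.077),(255,0,255))]
cv2.imwrite("pics/o.png",np.hstack([draw(ims[c],D+.1*zs,40,5,it) for c in("side","top")]))
E
```

```text
(no output)
```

View pics/o.png

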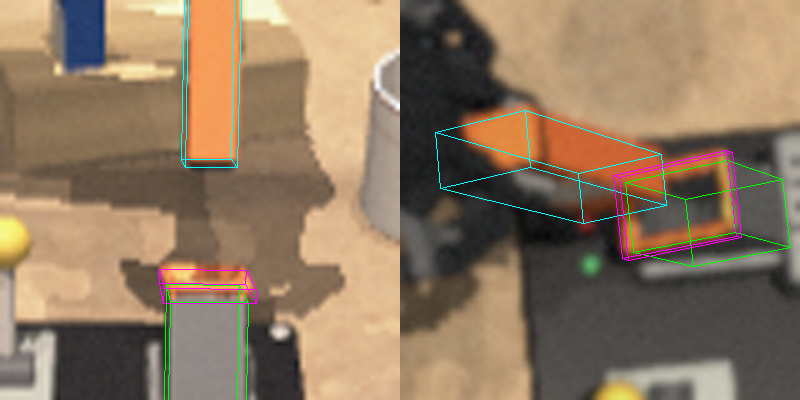

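Side view: pack wireframe matches within ~1 px (bottom at (210,163)), sleeve centre at (205,350). Top view: pack end (665,180) and lip (677,205) match the model at offset ~26 mm. Refining with subpixel edges.

Run:
```python
from ov import *
from scipy.ndimage import map_coordinates
ims=pickle.load(open("ims2.pkl","rb"))
B=np.array([.6102,-.0495,.2346])-.0867*zs
def prof(c,o,d,rng,ch):
    P=o+np.outer(rng,d); q=proj(ims[c],P)
    im=ims[c]["pixels"].astype(float); g=ch(im)
    return map_coordinates(g,q[:,::-1].T,order=1)
def ext(v,r,hi=True):
    lo=np.percentile(v,10);m=np.percentile(v,95);t=(lo+m)/2; k=np.where(v>t)[0] if hi else np.where(v<t)[0]; return r[k[0]]*1e3,r[k[-1]]*1e3
rb=lambda im:im[...,0]-im[...,2]
sat=lambda im:im.max(2)-im.min(2)
r=np.linspace(-.03,.03,241)
# side: near face of pack is +xs face
for s in(.01,.02,.03,.04,.05): 
    e=ext(prof("side",B+s*zs+.023*xs,ey,r,rb),r); print("side pack s",s,np.round(e,1),"mid",round(sum(e)/2,2))
r2=np.linspace(-.026,.026,241)
for off in(.026,):
  for s in(.045,.05,.055,.06,.065):
    v=prof("side",D+off*ex+s*zs+.02925*xs,ey,r2,lambda im:im[...,2])
    g=np.gradient(cv2.GaussianBlur(v[:,None],(1,21),0)[:,0]); h=len(g)//2
    print("side sleeve grad edges",[round(r2[i]*1e3,1) for i in(np.abs(g[:h]).argmax(),h+np.abs(g[h:]).argmax())])
  for s,x in((.074,.031),(.077,.0325),(.077,-.0)):
    e=ext(prof("side",D+off*ex+s*zs+x*xs,ey,np.linspace(-.04,.04,321),rb),np.linspace(-.04,.04,321)); print("side lip",np.round(e,1),sum(e)/2)
  R_=np.linspace(-.045,.045,361)
  for y in(-.008,0,.008):
    v=prof("top",D+off*ex+.077*zs+y*ey,xs,R_,rb); e=ext(v,R_); print("top lip xs",np.round(e,1),sum(e)/2)
  for x in(-.01,0,.01):
    R3=np.linspace(-.03,.03,241);v=prof("top",D+off*ex+.077*zs+x*xs,ey,R3,rb); e=ext(v,R3); print("top lip ey",np.round(e,1),sum(e)/2)
# top: pack +ey face seen? profile along ey at -xs.. use upper silhouette: +ey/+xs edge
for s in(.03,.05,.07,.09):
    v=prof("top",B+s*zs+.023*xs,ey,np.linspace(-.005,.04,181),rb); g=np.gradient(v); print("top pack", [round(x) for x in v[::15]])
```

```text
side pack s 0.01 [-11.8  13.5] mid 0.88
side pack s 0.02 [-12.   13.3] mid 0.63
side pack s 0.03 [-11.5  13.3] mid 0.88
side pack s 0.04 [-11.2  13.3] mid 1.0
side pack s 0.05 [-10.8  13. ] mid 1.13
side sleeve grad edges [np.float64(-23.4), np.float64(19.7)]
side sleeve grad edges [np.float64(-18.4), np.float64(17.8)]
side sleeve grad edges [np.float64(-18.6), np.float64(17.6)]
side sleeve grad edges [np.float64(-18.4), np.float64(17.6)]
side sleeve grad edges [np.float64(-18.6), np.float64(17.3)]
side lip [-19.2  19.5] 0.12500000000000178
side lip [-21.   20.7] -0.12500000000000178
side lip [-21.2  22. ] 0.375
top lip xs [-31.5  33.2] 0.875
top lip xs [-31.8  33.8] 1.0
top lip xs [-45.   33.8] -5.625
top lip ey [-21.2  30. ] 4.375000000000002
top lip ey [-21.  24.] 1.5000000000000018
top lip ey [-21.2  23.5] 1.1250000000000018
top pack [149, 152, 154, 152, 148, 117, 78, 72, 68, 63, 62, 62, 62]
top pack [149, 151, 153, 153, 149, 119, 79, 69, 65, 61, 62, 62, 63]
top pack [148, 153, 153, 152, 152, 118, 78, 71, 67, 60, 61, 61, 60]
top pack [150, 153, 153, 153, 150, 118, 79, 69, 68, 68, 67, 64, 62]
```

Run:
```python
from ov import *
from scipy.ndimage import map_coordinates
ims=pickle.load(open("ims2.pkl","rb"))
B=np.array([.6102,-.0495,.2346])-.0867*zs
g=lambda c:(lambda im:im[...,0]-im[...,2])(ims[c]["pixels"].astype(float))
r=np.linspace(-.03,.04,281)
for c in("side","top"):
  for y in(-.006,0,.006):
    P=B+.023*xs+(y+(.0009 if c=="side" else .0024))*ey+np.outer(r,zs); v=map_coordinates(g(c),proj(ims[c],P)[:,::-1].T,order=1)
    k=np.where(v>(v[180:].mean()+v[60:100].mean())/2)[0]; k=k[k>80][0]
    s=r[k]; 
    # image shift -> equivalent xs
    e=1e-3; p0=proj(ims[c],B+.023*xs+.004*zs)[0]; ds=(proj(ims[c],B+.023*xs+(.004+e)*zs)[0]-p0); dx=(proj(ims[c],B+(.023+e)*xs+.004*zs)[0]-p0)
    u=ds/np.linalg.norm(ds); print(c,y,"s_obs mm",s*1e3,"=> xs mm",(s*1e3-4)*np.linalg.norm(ds)/(dx@u),[round(x) for x in v[80:200:10]])
# side lip: top (far, -xs) edge and lower edge along projected xs, relative to off=.026
R_=np.linspace(-.06,.06,481)
for y in(-.008,0,.008):
    v=map_coordinates(g("side"),proj(ims["side"],D+.026*ex+.077*zs+y*ey+np.outer(R_,xs))[:,::-1].T,order=1); print("lip side",[(round(a*1e3),round(b)) for a,b in zip(R_[::16],v[::16])])
P=[D+.026*ex+.077*zs+x*xs for x in(-.0325,.0325)]; print(proj(ims["side"],P))
v=g("side")[212:240,:]; 
for u in (292,295,298): print(u,v[:,u].round())
```

```text
side -0.006 s_obs mm 6.749999999999999 => xs mm -31.925182678646536 [27, 26, 27, 29, 25, 12, 39, 123, 157, 156, 156, 156]
side 0 s_obs mm 6.999999999999999 => xs mm -34.82747201306895 [36, 36, 36, 37, 33, 20, 40, 120, 160, 157, 156, 158]
side 0.006 s_obs mm 6.999999999999999 => xs mm -34.82747201306895 [37, 38, 36, 38, 35, 21, 41, 119, 159, 158, 156, 157]
top -0.006 s_obs mm 1.7500000000000016 => xs mm 1.3558522710202805 [5, 8, 11, 32, 58, 89, 121, 138, 147, 151, 151, 152]
top 0 s_obs mm -1.749999999999998 => xs mm 3.4649558037184964 [75, 87, 100, 111, 122, 133, 141, 147, 152, 152, 152, 152]
top 0.006 s_obs mm 12.250000000000004 => xs mm -4.971458327074368 [145, 138, 128, 117, 116, 116, 124, 136, 143, 148, 151, 151]
lip side [(-60, 84), (-56, 94), (-52, 104), (-48, 114), (-44, 124), (-40, 134), (-36, 133), (-32, 131), (-28, 129), (-24, 127), (-20, 126), (-16, 125), (-12, 123), (-8, 121), (-4, 118), (0, 117), (4, 115), (8, 113), (12, 111), (16, 116), (20, 125), (24, 135), (28, 145), (32, 142), (36, 127), (40, 112), (44, 96), (48, 81), (52, 67), (56, 54), (60, 40)]
lip side [(-60, 63),
[... 484 characters left out ...]
12, 131), (-8, 132), (-4, 133), (0, 134), (4, 133), (8, 131), (12, 129), (16, 134), (20, 140), (24, 146), (28, 152), (32, 144), (36, 131), (40, 118), (44, 104), (48, 89), (52, 75), (56, 62), (60, 50)]
[[293.98964177 222.43766186]
 [295.4522685  226.19038437]]
292 [ 35.  42.  39.  40.  43.  41.  42.  40.  38.  87. 136. 138. 120. 107.
 150.  89.  34.  14.  14.  14.  12.  12.  13.  14.  13.  12.  10.  11.]
295 [ 34.  38.  40.  39.  40.  43.  41.  41.  41.  56. 107. 119. 102. 117.
 149.  85.  38.  13.  12.  13.  13.  12.  13.  12.  13.  12.  13.  13.]
298 [ 49.  52.  54.  53.  56.  54.  51.  51.  54.  68. 118. 151. 138. 129.
 151.  96.  53.  12.  14.  14.  13.  12.  13.  10.  11.  12.  12.  14.]
```

Emit:
send_rows(
  series=[
    [[0,0,0],[-1.5,0.6,0],1],
    [[0,0,0],[-1,-7,-13],1],
    [[0,0,0],[0,-14,-26],1],
    [[0,0,0],[0.4,-21.8,-39],1],
    [[0,0,0],[0.4,-21.8,-39],1],
    [[0,0,0],[0.4,-21.8,-39],1],
    [[0,0,0],[0.4,-21.8,-39],1],
  ],
)

```text
time_s: 9.5
eef_pos: [0.6105, -0.0711, 0.195]
eef_rot: [0.191, 0.651, 0.713, -0.175]
wrist_force: [0.3, 0.5, -2.2]
opening: 0.286
grasp_force: 60.0
```

```bash
python3 pk.py
python3 - <<'E'
from ov import *
from bench import camera,telemetry
o=telemetry.get_obs(); B=o["eef_pos"]-.0867*zs; d=B-D; print("axis: ex,ey,s mm",[round(x*1e3,2) for x in ((d-zs*(d[2]/zs[2]))@ex,d@ey,d[2]/zs[2])])
ims={c:camera(c) for c in("side","top")}
pickle.dump(ims,open("ims3.pkl","wb"))
it=[(box(D+.0265*ex-.0002*ey,.0325,.022,.07,.077),(255,0,255)),(box(B,.023,.0125,.004,.13),(255,255,0))]
cv2.imwrite("pics/o3.png",np.hstack([draw(ims["side"],D+.1*zs,25,8,[]),draw(ims["top"],D+.1*zs,25,8,it[1:])]))
E
```

```text
t 9.5 q [-0.051  0.319  1.605 -0.561  1.196  0.063] tcp [ 0.6105 -0.0711  0.195 ] toolz [ 0.046 -0.498 -0.866] tooly [9.959e-01 9.080e-02 3.000e-04] yaw_y 5.212019975028199 F [ 0.3  0.5 -2.2] open 0.286 g 60.00422716140747
axis: ex,ey,s mm [np.float64(25.89), np.float64(-1.4), np.float64(85.31)]
```

View pics/o3.png

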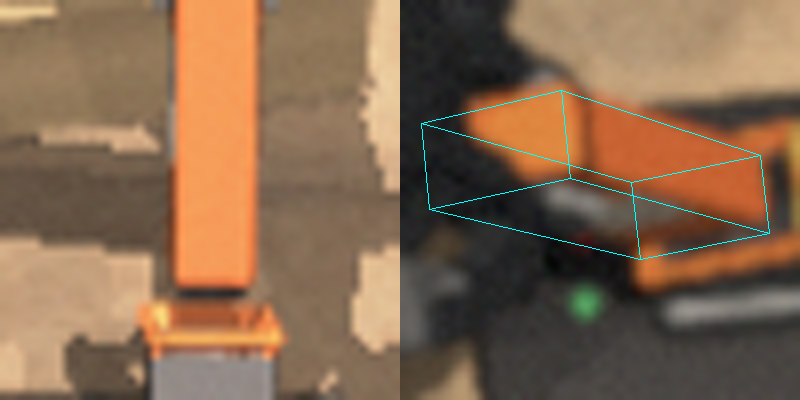

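Side view: pack bottom (214,285) is centred between lip edges (140..283), and top view shows the pack end about 1 mm right of its wireframe, just at the mouth. Entering slowly while watching the force.

Emit:
send_rows(
  series=[
    [[0,0,0],[0.2,-2,-4.3],1],
    [[0,0,0],[0.4,-4.5,-8.7],1],
    [[0,0,0],[0.6,-7,-13],1],
    [[0,0,0],[0.9,-9.5,-17.3],1],
    [[0,0,0],[0.9,-9.5,-17.3],1],
  ],
)

```text
time_s: 10.22
eef_pos: [0.6105, -0.0809, 0.1763]
eef_rot: [0.19, 0.651, 0.713, -0.175]
wrist_force: [-0.1, -0.3, -2.7]
opening: 0.284
grasp_force: 60.0
```

```bash
cat > st.py <<'E'
from ov import *
from bench import telemetry
o=telemetry.get_obs(); B=o["eef_pos"]-.0867*zs; d=B-D; print("axis: ex,ey,s mm",[round(x*1e3,2) for x in ((d-zs*(d[2]/zs[2]))@ex,d@ey,d[2]/zs[2])])
f=np.array(o["wrist_force"]); w,x,y,z_=o["eef_rot"]; T=R.from_quat([x,y,z_,w]).as_matrix()
print("F xs,ey,zs",np.round([f@xs,f@ey,f@zs],1),"toolz",np.round([T[:,2]@xs,T[:,2]@ey],4),"M",np.round(o["torque"],2),"t",o["time_s"],"open",o["opening"])
E
python3 st.py
```

```text
axis: ex,ey,s mm [np.float64(24.97), np.float64(-2.21), np.float64(63.78)]
F xs,ey,zs [-1.1 -0.2 -2.5] toolz [ 0.     -0.0019] M [ 0.42  0.01 -0.01] t 10.225 open 0.283978054694958
```

Emit:
send_rows(
  series=[
    [[0,0,0],[0.2,-2.5,-4.3],1],
    [[0,0,0],[0.5,-5,-8.7],1],
    [[0,0,0],[0.7,-7.5,-13],1],
    [[0,0,0],[0.9,-10,-17.3],1],
    [[0,0,0],[0.9,-10,-17.3],1],
    [[0,0,0],[0.9,-10,-17.3],1],
  ],
)

```text
time_s: 10.98
eef_pos: [0.6118, -0.0907, 0.1596]
eef_rot: [0.191, 0.651, 0.713, -0.175]
wrist_force: [-0.2, 0.7, -2.4]
opening: 0.288
grasp_force: 60.0
```

```bash
python3 st.py
```

```text
axis: ex,ey,s mm [np.float64(25.14), np.float64(-1.87), np.float64(44.52)]
F xs,ey,zs [-1.8 -0.1 -1.8] toolz [ 0.0001 -0.0009] M [ 0.56  0.05 -0.02] t 10.975 open 0.2877211000366953
```

Sliding freely. Continuing down to about 5 mm above the floor.

Emit:
send_rows(
  series=[
    [[0,0,0],[0.2,-2.5,-4.3],1],
    [[0,0,0],[0.5,-5,-8.7],1],
    [[0,0,0],[0.7,-7.5,-13],1],
    [[0,0,0],[0.9,-10,-17.3],1],
    [[0,0,0],[1.1,-12.5,-21.7],1],
    [[0,0,0],[1.4,-15,-26],1],
    [[0,0,0],[1.6,-17.5,-30.3],1],
    [[0,0,0],[1.8,-19.7,-34],1],
    [[0,0,0],[1.8,-19.7,-34],1],
    [[0,0,0],[1.8,-19.7,-34],1],
  ],
)

```text
time_s: 12.22
eef_pos: [0.6134, -0.1104, 0.1255]
eef_rot: [0.191, 0.651, 0.713, -0.175]
wrist_force: [-0.3, 0.7, -2.5]
opening: 0.286
grasp_force: 60.0
```

```bash
python3 st.py
```

```text
axis: ex,ey,s mm [np.float64(25.16), np.float64(-2.06), np.float64(5.04)]
F xs,ey,zs [-1.9 -0.2 -1.8] toolz [-0.     -0.0013] M [0.73 0.14 0.01] t 12.225 open 0.2861580196961205
```

Emit:
send_rows(
  series=[
    [[0,0,0],[0.1,-1,-1.7],1],
    [[0,0,0],[0.2,-2,-3.5],1],
    [[0,0,0],[0.2,-2.3,-4],1],
    [[0,0,0],[0.2,-2.3,-4],1],
    [[0,0,0],[0.2,-2.3,-4],1],
  ],
)

```text
time_s: 12.85
eef_pos: [0.6139, -0.1126, 0.1216]
eef_rot: [0.191, 0.651, 0.713, -0.175]
wrist_force: [0.9, 3.0, -2.9]
opening: 0.286
grasp_force: 60.1
```

```bash
python3 st.py
```

```text
axis: ex,ey,s mm [np.float64(25.18), np.float64(-1.72), np.float64(0.61)]
F xs,ey,zs [-4.   1.2 -1.1] toolz [ 0.     -0.0004] M [ 1.02 -0.07  0.16] t 12.85 open 0.28593111709924984
```

Push on gently until the floor answers.

Emit:
send_rows(
  series=[
    [[0,0,0],[0,-0.5,-0.9],1],
    [[0,0,0],[0,-0.5,-0.9],1],
    [[0,0,0],[0.1,-1,-1.7],1],
    [[0,0,0],[0.1,-1,-1.7],1],
  ],
)

```text
time_s: 13.35
eef_pos: [0.6141, -0.1126, 0.1215]
eef_rot: [0.191, 0.651, 0.713, -0.175]
wrist_force: [-4.9, 10.7, 7.5]
opening: 0.286
grasp_force: 62.0
```

```bash
python3 st.py
```

```text
axis: ex,ey,s mm [np.float64(25.21), np.float64(-1.55), np.float64(0.45)]
F xs,ey,zs [-5.8 -4.  12. ] toolz [ 0.0001 -0.0001] M [ 1.2   0.82 -0.4 ] t 13.35 open 0.2859347724427519
```

Floor contact at 12 N with no further motion: the pack is home. Release and withdraw along the sleeve axis.

Emit:
send_rows(
  series=[
    [[0,0,0],[-0.1,1,1.7],0.6],
    [[0,0,0],[-0.1,1,1.7],0.2],
    [[0,0,0],[-0.1,1,1.7],0],
    [[0,0,0],[-0.1,1,1.7],0],
    [[0,0,0],[-0.1,1,1.7],0],
  ],
)

```text
time_s: 13.98
eef_pos: [0.6139, -0.113, 0.1218]
eef_rot: [0.191, 0.651, 0.713, -0.175]
wrist_force: [0.6, -0.0, 0.3]
opening: 0.503
grasp_force: 0.0
```

```bash
python3 st.py
```

```text
axis: ex,ey,s mm [np.float64(25.68), np.float64(-1.79), np.float64(0.82)]
F xs,ey,zs [0.2 0.6 0.3] toolz [ 0.0005 -0.0008] M [ 0.19 -0.01  0.  ] t 13.975 open 0.5030675181986316
```

Emit:
send_rows(
  series=[
    [[0,0,0],[-0.5,5,9],0],
    [[0,0,0],[-1.4,15,26],0],
    [[0,0,0],[-2.7,30,52],0],
    [[0,0,0],[-4.5,50,87],0],
    [[0,0,0],[-6.3,70,121],0],
    [[0,0,0],[-6.3,70,121],0],
    [[0,0,0],[-6.3,70,121],0],
  ],
)

```text
time_s: 14.85
eef_pos: [0.6074, -0.0422, 0.2431]
eef_rot: [0.191, 0.651, 0.714, -0.175]
wrist_force: [-0.8, -0.2, 0.2]
opening: 0.499
grasp_force: 0.0
```

```bash
python3 st.py
python3 - <<'E'
from ov import *
from bench import camera,spotter
ims={c:camera(c) for c in("side","top")}
pickle.dump(ims,open("ims4.pkl","wb"))
for c in ims:
  for t in("orange_pack_centre","charge_lever_tip","sleeve"): print(c,t,[(np.round(d["xyz"],4).tolist(),round(d["conf"],2)) for d in spotter.landmark_of(t,c)[:2]])
H=D+.0265*ex; it=[(box(H,.023,.0125,.07,.13),(255,255,0))]
print("expected centre",H+.065*zs)
cv2.imwrite("pics/o4.png",np.hstack([draw(ims["side"],D+.05*zs-.03*ey,40,5,it),draw(ims["top"],D+.05*zs-.03*ey,40,5,it)]))
E
```

```text
axis: ex,ey,s mm [np.float64(24.64), np.float64(-1.83), np.float64(140.93)]
F xs,ey,zs [ 0.3 -0.8  0.1] toolz [0.0001 0.0001] M [ 0.27  0.   -0.06] t 14.85 open 0.4989364216670551
side orange_pack_centre [([0.6147, -0.1222, 0.1038], 0.63)]
side charge_lever_tip [([0.5152, -0.0904, 0.1036], 0.65)]
side sleeve [([0.6179, -0.1529, 0.0454], 0.76)]
top orange_pack_centre [([0.6149, -0.1232, 0.1023], 0.63)]
top charge_lever_tip [([0.5098, -0.0938, 0.1029], 0.48)]
top sleeve [([0.6204, -0.1551, 0.0469], 0.72)]
expected centre [ 0.6167562  -0.12482469  0.10229165]
```

View pics/o4.png

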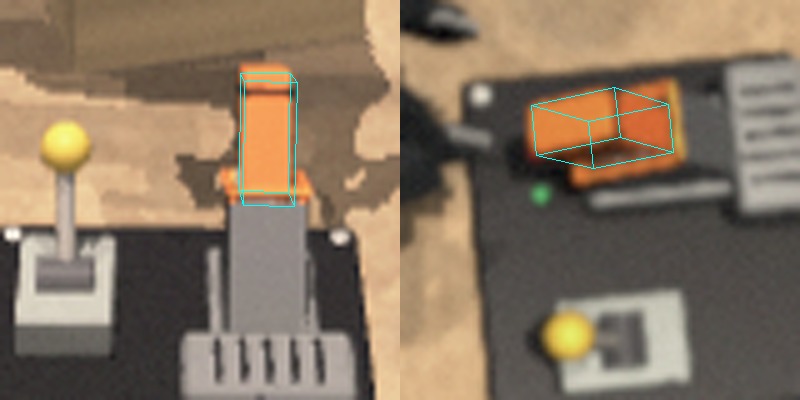

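Pack is seated: in side view it protrudes at (267,65-200) from the lip, in top view it fills the sleeve (605,120). The lever knob is still at the left, (65,147) side and (570,335) top. Moving left of the knob with closed fingers.

Emit:
send_rows(
  series=[
    [[3,0.3,0],[-12,0,0],1],
    [[7,0.6,0],[-25,1,0],1],
    [[11,1,0],[-40,1,0],1],
    [[15,1.3,0],[-55,1,0],1],
    [[19,1.7,0],[-70,2,0],1],
    [[23,2.1,0],[-85,2,0],1],
    [[27,2.4,0],[-95,2,-5],1],
    [[29.9,2.7,0],[-100,2,-13],1],
    [[29.9,2.7,0],[-100,2,-13],1],
    [[29.9,2.7,0],[-100,2,-13],1],
  ],
)

```text
time_s: 16.5
eef_pos: [0.5078, -0.0408, 0.2299]
eef_rot: [0.0, 0.674, 0.738, -0.0]
wrist_force: [0.6, 0.2, -0.2]
opening: 0.0
grasp_force: 0.0
```

```bash
cat > lv.py <<'E'
from ov import *
from bench import telemetry,camera,spotter
o=telemetry.get_obs(); d=o["eef_pos"]-D; f=o["wrist_force"]; print("tcp",np.round(o["eef_pos"],4),"dock ex,ey",np.round([d@ex*1e3,d@ey*1e3],1),"F ex,ey,z",np.round([f@ex,f@ey,f[2]],1),"open",round(o["opening"],3),"t",o["time_s"])
for c in("side","top"):
  camera(c); r=spotter.landmark_of("charge_lever_tip",c)
  for k in r[:2]: e=np.array(k["xyz"])-D; print(c,np.round(k["xyz"],4),"ex,ey",np.round([e@ex*1e3,e@ey*1e3],1),round(k["conf"],2))
E
python3 lv.py; python3 pk.py
```

```text
tcp [ 0.5078 -0.0408  0.2299] dock ex,ey [ -99.5 -100.9] F ex,ey,z [-0.2  0.6 -0.2] open 0.0 t 16.5
t 16.7 q [-0.312  0.034  1.771 -0.     1.337 -0.404] tcp [ 0.5078 -0.0403  0.2299] toolz [ 0. -0. -1.] tooly [ 0.9958  0.0918 -0.    ] yaw_y 5.269940648953378 F [ 0.   0.6 -0.5] open 0.002 g 0.0
```

Emit:
send_rows(
  series=[
    [[0,0,0],[0,0,-50],1],
    [[0,0,0],[0,0,-100],1],
    [[0,0,0],[0,0,-130],1],
    [[0,0,0],[0,0,-142],1],
    [[0,0,0],[0,0,-142],1],
  ],
)

```text
time_s: 17.32
eef_pos: [0.5075, -0.0405, 0.0876]
eef_rot: [-0.001, 0.674, 0.739, -0.0]
wrist_force: [0.9, 0.2, 0.4]
opening: 0.0
grasp_force: 0.0
```

Emit:
send_rows(
  series=[
    [[0,0,0],[0.9,-10,0],1],
    [[0,0,0],[1.8,-20,0],1],
    [[0,0,0],[2.7,-30,0],1],
    [[0,0,0],[3.6,-40,0],1],
    [[0,0,0],[4.5,-50,0],1],
    [[0,0,0],[5.4,-60,0],1],
    [[0,0,0],[6.3,-70,0],1],
    [[0,0,0],[7.2,-80,0],1],
    [[0,0,0],[7.2,-80,0],1],
    [[0,0,0],[7.2,-80,0],1],
  ],
)

```text
time_s: 18.58
eef_pos: [0.5147, -0.1207, 0.0876]
eef_rot: [-0.0, 0.674, 0.739, -0.0]
wrist_force: [0.2, 0.2, -0.2]
opening: -0.002
grasp_force: 0.0
```

```bash
python3 lv.py
```

```text
tcp [ 0.5147 -0.1207  0.0876] dock ex,ey [ -19.3 -101.3] F ex,ey,z [-0.2  0.2 -0.2] open -0.002 t 18.575
side [ 0.5089 -0.3858 -0.0023] ex,ey [ 244.1 -131.1] 0.57
side [ 0.5192 -0.1444  0.1036] ex,ey [  4.7 -98.9] 0.53
```

The knob follows (now at +5 mm along dock x, expected end ~+19). Continuing gently.

Emit:
send_rows(
  series=[
    [[0,0,0],[0.3,-4,0],1],
    [[0,0,0],[0.7,-8,0],1],
    [[0,0,0],[1.1,-12,0],1],
    [[0,0,0],[1.1,-12,0],1],
  ],
)

```text
time_s: 19.27
eef_pos: [0.5153, -0.1298, 0.0874]
eef_rot: [-0.003, 0.674, 0.738, 0.002]
wrist_force: [0.1, 13.6, 4.2]
opening: 0.002
grasp_force: 6.7
```

```bash
python3 lv.py
```

```text
tcp [ 0.5153 -0.1298  0.0874] dock ex,ey [ -10.3 -101.5] F ex,ey,z [-13.5   1.3   4.2] open 0.002 t 19.275
side [ 0.5201 -0.1525  0.1031] ex,ey [ 12.8 -98.8] 0.5
```

Emit:
send_rows(
  series=[
    [[0,0,0],[0.1,-1.5,0],1],
    [[0,0,0],[0.3,-3,0],1],
    [[0,0,0],[0.3,-3,0],1],
  ],
)

```text
time_s: 19.85
eef_pos: [0.5153, -0.1301, 0.0873]
eef_rot: [-0.004, 0.674, 0.739, 0.003]
wrist_force: [-0.2, 23.6, 8.7]
opening: -0.001
grasp_force: 11.8
```

The hard stop is reached: force rose to 24 N with no motion. Backing off and up.

Emit:
send_rows(
  series=[
    [[0,0,0],[-0.5,6,0],1],
    [[0,0,0],[-2,25,0],1],
    [[0,0,0],[-4,45,0],1],
    [[0,0,0],[-4,45,40],1],
    [[0,0,0],[-10,50,90],1],
    [[0,0,0],[-60,80,140],1],
    [[0,0,0],[-100,120,180],1],
    [[0,0,0],[-100,120,180],1],
    [[0,0,0],[-100,120,180],1],
  ],
)

```text
time_s: 20.98
eef_pos: [0.4161, -0.0147, 0.269]
eef_rot: [0.002, 0.674, 0.739, 0.001]
wrist_force: [-0.3, -0.3, -1.0]
opening: 0.001
grasp_force: 0.0
```

```bash
python3 lv.py
python3 - <<'E'
from ov import *
from bench import camera
ims={c:camera(c) for c in("side","top")}
cv2.imwrite("pics/f.png",np.hstack([draw(ims["side"],D+.05*zs-.05*ey,65,6,[]),draw(ims["top"],D+.05*zs-.05*ey,65,6,[])])[::2,::2])
E
```

```text
tcp [ 0.4161 -0.0147  0.269 ] dock ex,ey [-133.9 -189.8] F ex,ey,z [ 0.2 -0.4 -1. ] open 0.001 t 20.975
side [ 0.5198 -0.15    0.1027] ex,ey [ 10.3 -98.8] 0.47
side [0.5181 0.1814 0.079 ] ex,ey [-319.9  -70.5] 0.28
top [ 0.5162 -0.1576  0.0987] ex,ey [  17.5 -103.1] 0.52
```

View pics/f.png

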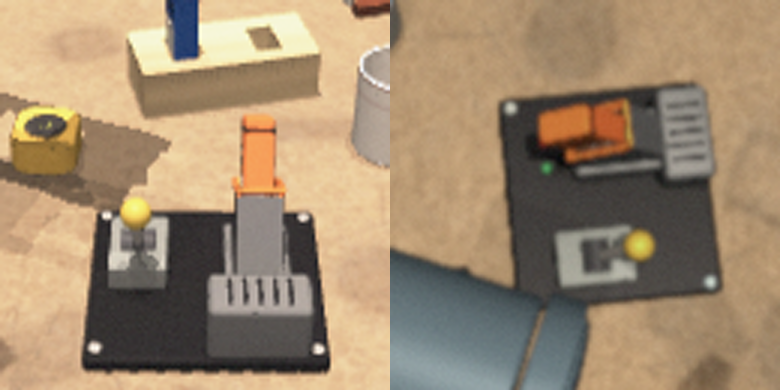

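The knob is at its right end ((640,245) top view), the pack is seated, and the blue pack, mug and tape are in place.

```bash
python3 -c "
from bench import ctrl
print(ctrl.hand_in())"
```

```text
the job is handed in; nothing more can be done
None
```

I slid the orange pack fully home in the charging sleeve and only let go once it was on the floor. I then pushed the charge lever to its right-hand stop, and handed the job in at about 21 s. The blue pack, mug and tape measure looked undisturbed in the last pictures; the green case was out of view there, but nothing went near it. The hand-in returned no verdict.

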